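# Take a spent purifier cartridge off its gas line

### The job

The purifier cartridge whose beads have turned pink is spent and has to come off its gas line: shut that line's yellow-lever ball valve fully, hold the line's red vent button right down for a good second to let the pressure off, then turn the cartridge anticlockwise to its release stop, lift it straight out and set it down, without dropping it, standing upright inside the open cardboard carton. Leave the valve shut, leave the other line (blue beads) in service just as it is, and do not disturb the other things on the bench.

Things in the scene. Friction and masses are not known exactly. Their poses are not given: they have to be found in the camera images.
- spent_cartridge: Spent, 110 mm tall, 190 to 310 g: body 46 mm across full of pink beads (also seen from above), white grip bar on top 42 mm long (along its own x), 13 mm wide, 26 mm tall (84 to 110 mm above the origin). Origin: centre of its foot, z up; 20 mm above the bench when mounted. Foot: neck 32 mm across with two lugs, 50 mm over them, in line with the bar. Starts locked.
- spent_grip (a point): Point on the pink cartridge's axis at half height of its grip bar, 97 mm above its foot (117 mm above the bench when mounted); axes as the cartridge's: x along the bar. Grip the bar across its 13 mm. Round it, 26 mm below the bar's top, is the cartridge's shoulder (84 mm above the foot, at most 46 mm across).
- spent_socket (a point): Centre of the top face of the pink line's bayonet head, 39 mm above the bench; its x axis is the release direction: bar along x (green marks) = released. Locked (red marks): bar 0.9 to 1.06 rad clockwise from x seen from above; unlock anticlockwise. Hard stop 4 deg past release, slot play 8 deg. Turning takes up to 0.2 N m.
- spent_poppet (a joint): Spring plate under the pink cartridge, m: 0 while the cartridge is locked, up to 0.003 when it is released and the spring lifts it by about 3 mm (4.5 to 7 N). The locked lugs cannot be pulled up and the cartridge can be pressed down only about 1 mm. Once released it lifts straight up; its foot is clear of the head after 25 mm.
- spent_line: Fixed gas purifier station, grey base plate 100 x 210 mm; origin: centre of its underside, z up. On its y axis stand the yellow-lever ball valve (y = -85 mm), the red vent button (y = -12 mm) and the aluminium bayonet head (80 x 80 mm, y = +60 mm) holding the pink cartridge. Rear tubes are below 40 mm. Tall part: the cartridge.
- fresh_cartridge: Good cartridge with blue beads, same build as the spent one; stands locked in the head of fresh_line and must stay so.
- fresh_line: Fixed gas purifier station, grey base plate 100 x 210 mm; origin: centre of its underside, z up. On its y axis stand the yellow-lever ball valve (y = -85 mm), the red vent button (y = -12 mm) and the aluminium bayonet head (80 x 80 mm, y = +60 mm) holding the blue cartridge. Rear tubes are below 40 mm. Tall part: the cartridge. The two stations swap places.
- spent_valve (a joint): Lever of the pink line's ball valve, rad: 0 = open (along the pipe, pointing to the station's -y), 1.571 = shut at a hard stop (across the pipe, pointing to its -x); shuts clockwise seen from above. Starts open, 0 to 0.12; turning takes about 0.12 N m; stays where it is left.
- spent_lever (a point): Grip point on the top face of the pink line's yellow valve lever, 48 mm from its turning axis, 72 mm above the bench. The lever is a bar 12 mm wide, 16 mm tall (56 to 72 mm above the bench), reaching 65 mm from the axis; the pipe under it tops out at 47 mm.
- spent_valve_hinge (a point): Point on the turning axis of the pink line's valve lever, level with the lever's top, 72 mm above the bench.
- spent_vent (a joint): Travel of the pink line's red vent button, m: 0 = out, 0.006 = fully down; it springs back. Pressing it down starts at 1.5 N and takes about 5 N at full travel.
- spent_vent_top (a point): Centre of the top of the pink line's red vent button (22 mm across), 70 mm above the bench when out; pressed straight down.
- fresh_valve (a joint): Lever of the blue line's valve, same sense; starts open between 0 and 0.12 and must stay open.
- fresh_vent (a joint): Travel of the blue line's vent button, m; must not be pressed.
- carton: Open cardboard carton fixed on the bench, 140 mm along its x, 190 mm along its y, 50 mm high, walls 4 mm, floor 4 mm above the bench; origin: centre of its underside. Two flaps stand out from its +y and -y rims, sloping up to about 76 mm high (look only).
- spare_box: Closed cardboard box, bystander, 110 x 150 x 60 mm; origin: centre of its underside.
- amber_vial: Small amber jar with a white cap, bystander, 40 mm across, 75 mm tall; origin: centre of its underside.
- sample_tube: White tube with red plugs lying on the bench, bystander, 190 mm long, 22 mm thick; origin: its underside at mid-length.
Things that resemble listed ones, but are neither listed nor needed, are in the scene too. What is shaped like the spent_cartridge but green is not meant. Leave any green look-alike of the fresh_cartridge alone.

How it is judged:
By the outcome, as a careful person would: the job done as asked, in the order asked, and still so for the second after the job is handed in, with the robot touching nothing.
It also fails if it takes over 67 s, if anything falls off the work surface, if the arm or the gripper's body presses on something with over 40 N, if the wrist force passes 120 N, or if a joint passes its speed limit or range.

### The arm

A 6-joint arm with a two-finger parallel gripper is mounted at the origin on the work surface. World frame = base frame: x ahead of the robot, y to its left, z up, the work surface at z = 0. Lengths are in mm, angles in degrees, forces in N, time in s.
With the tool pointing down it reaches from about 275 to 725 mm from the base axis. Payload 15.9 kg.
Tool frame: the origin (TCP) lies on the front face of the gripper's body, between the roots of the fingers; the fingertips stand 73 mm ahead of it and the grasp point (between the pads) lies 54 mm ahead of it; z points along the fingers, y is the line along which they close (so a half turn about z gives the same grasp; the last joint's range is limited). The gripper opens to 85 mm and grips with 20 to 120 N. Pads are 22 mm wide; open, the fingers measure 114 mm over their backs; the gripper's body (76 mm by 85 mm) begins 54 mm behind the grasp point. The pads swing forward as they close: fully open they stand 13 mm farther back than shut.
Start: joints at [66.52, 12.198, -1.971, 75.831, 0, 90], TCP at [199.206, 458.588, 303.906] pointing down, gripper open.
Joint ranges: [-170.91, 170.91], [-42.67, 98.43], [-65.05, 77.54], [-120.47, 116.71], [-90, 82.35], [-180, 180]. Speed limits (degrees/s): [108.29, 108.29, 136.94, 147.25, 180, 180].

### API

Orientations are given as a 3x3 rotation matrix whose columns are the frame's x, y, z axes.
In Python, from rig import env gives the robot as it stands.
- The arm moves only by the shell command python3 -m handwheel 'ROWS' [FORCE]. ROWS is a JSON object of lists of equal length, an entry for each row: "travel": the shift along the world's x, y, z in m, a list of three; "angular": the turn, a rotation vector about the world's x, y, z in rad, a list of three; "fingers": the closure, from -1 (fully open) to 1 (shut). A call has 1 to 20 rows; each row is the pose to reach, as a shift and turn from the pose commanded when the call began; what a row does not reach only later rows make up. A row lasts 1/10 s, in which the tool goes at most 50 mm and 8.59 degrees, less where a joint would pass 70% of its speed; a pose out of reach is approached as far as the arm can. A call with a gripper value outside its range is refused whole. The fingers move at their own pace and stop on an object; FORCE is the grip in N (left out, the last holds). Time passes only in rows, so rows that repeat a pose let the fingers close. It gives the time, the measured TCP pose, the force, the opening and the grip force at its end, in the units of the state.
- env.state(): the state, without advancing time (a new reading comes with each control period).
- env.grab_frame(name): name is "scene" or "top" or "wrist"; returns (picture, depth): 384x512x3 uint8, red, green, blue; 384x512 float32, mm along the optical axis (not along the pixel's ray), 0 where there is no reading.
- env.calibration(name): a dict with "K" (3x3 intrinsics, pixels), "R" (3x3) and "t" (3): a world point X has camera coordinates R X + t. Camera axes: x right, y down, z forward; pixel columns grow to the right and rows downward; lengths in mm; the calibration is good to about 2 mm. The wrist camera is an equidistant fisheye: a pixel r from the principal point sees the ray r / f radians off the axis. A picture is of the moment at which its call begins: read the wrist's pose just before it. calibration takes no time and is no camera call; for the wrist camera it gives the pose at the moment of the call.
- env.job_done(): hands the job in; it is judged then, once.
The state is a dict: "time_s": time; "joint_positions": joint angles; "joint_vel": joint speeds; "joint_torque": joint torques, N m; "tool_pos": TCP position; "orientation": TCP orientation; "contact_force": force on the tool from outside, world axes, zero at the start; "ft_torque": the same for the moment, N m; "opening": finger opening in mm; "gripper_force": force on a finger pad.
Only numpy, scipy, OpenCV 4.12 (cv2) and the standard library are available. Lean on these libraries where they do the work, as an engineer would, in place of code of your own. Each camera call takes 0.05 s, during which the arm holds its last target. There are 200 camera calls.

## Working session

There is one attempt and no reset: what is moved stays moved. The work goes in short steps, Python scripts to look and compute and a shell command to move; the robot and the scene stay as the last step left them, time stands still between calls to the robot, and variables do not carry over. Pictures are saved under pics/ and viewed, at most 10 in all, crops included, and the job is handed in when it is done.

```bash
mkdir -p pics; ls; python3 - <<'E'
from rig import env
import cv2,numpy as np
for n in("top","scene"):
    p,d=env.grab_frame(n); cv2.imwrite(f"pics/{n}0.png",p[:,:,::-1]); np.save(f"pics/{n}0.npy",d); np.save(f"pics/{n}0rgb.npy",p)
    c=env.calibration(n); print(n,c["K"],c["R"],c["t"])
s=env.state();print(s)
E
```

```text
pics
top [[455.25304964   0.         254.66616403]
 [  0.         455.25304964 197.15242715]
 [  0.           0.           1.        ]] [[-0.00702497 -0.99986275 -0.01500421]
 [-0.99382154  0.00864301 -0.11065282]
 [ 0.11076732  0.01413417 -0.99374586]] [  34.90873299  574.53001746 1034.98769561]
scene [[471.98829729   0.         246.20235781]
 [  0.         471.98829729 203.92456575]
 [  0.           0.           1.        ]] [[ 0.11533109  0.9933264   0.00118501]
 [ 0.79073783 -0.0910872  -0.60534025]
 [-0.60119251  0.07075159 -0.79596594]] [ -62.97340471 -406.12491792 1455.69115461]
{'time_s': 0.1, 'joint_positions': array([ 6.65196128e+01,  1.22227951e+01, -2.00379496e+00,  7.58330359e+01,
        5.77678365e-04,  9.00007406e+01]), 'joint_vel': array([ 0.01225911, -0.04265537,  0.12187944,  0.06073898,  0.01940876,
        0.00597658]), 'joint_torque': array([ 9.26460052e-04, -6.87245464e+01,  4.87810493e+01,  1.21019018e-02,
        8.71665884e-05, -5.05108198e-05]), 'tool_pos': array([199.11968707, 458.37909395, 303.46443438]), 'orientation': array([[-9.17191361e-01,  3.98446768e-01, -4.23886843e-04],
       [ 3.98446993e-01,  9.17190869e-01, -9.50481317e-04],
       [ 1.00689326e-05, -1.04066969e-03, -9.99999458e-01]]), 'contact_force': array([0.14345894, 0.2179985 , 0.80511116]), 'ft_torque': array([ 0.00076729,  0.03780255, -0.04666057]), 'gripper_force': 0.0, 'opening': 85.3395637104602}
```

View pics/top0.png

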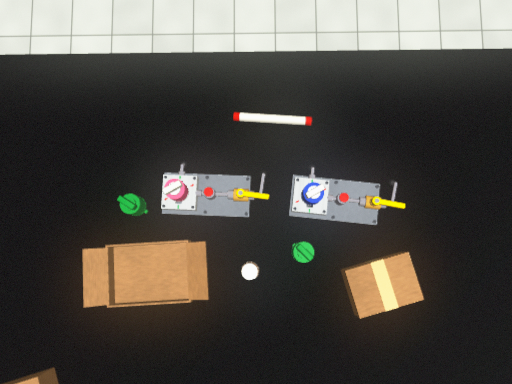

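View pics/scene0.png

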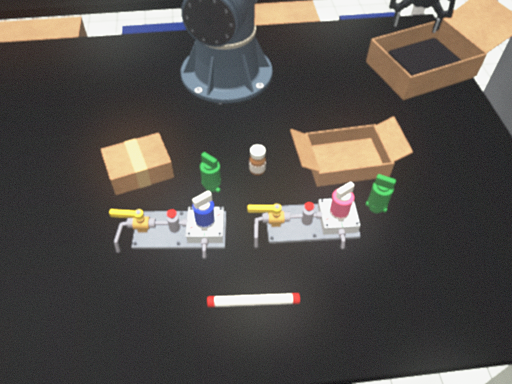

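The top view shows the pink line at about x 163–251, y 173–217, with its cartridge at (175,189), button at (208,192) and valve hinge at (241,194). The brown carton is at about (148,272). The scene view adds a second, dark-floored box at the upper right; I'll check its size.

```bash
cat > h.py <<'E'
import numpy as np,cv2
from rig import env
def ray(n,px,z,c=None):
    c=c or env.calibration(n); K,R,t=map(np.array,(c["K"],c["R"],c["t"]))
    px=np.atleast_2d(px).astype(float)
    d=np.c_[(px-K[:2,2])/[K[0,0],K[1,1]],np.ones(len(px))]@R
    o=-R.T@t
    return o+d*((z-o[2])/d[:,2])[:,None]
def cloud(n,dep):
    c=env.calibration(n);K,R,t=map(np.array,(c["K"],c["R"],c["t"]))
    v,u=np.mgrid[:384,:512]
    P=np.stack([(u-K[0,2])/K[0,0]*dep,(v-K[1,2])/K[1,1]*dep,dep],-1)
    return (P-t)@R
def hsv(p): return cv2.cvtColor(p,cv2.COLOR_RGB2HSV)
E
python3 - <<'E'
from h import *
T=np.load("pics/top0rgb.npy");S=np.load("pics/scene0rgb.npy")
a=cv2.resize(T[160:230,75:275],None,fx=4,fy=4,interpolation=cv2.INTER_CUBIC)
b=cv2.resize(S[110:260,240:440],None,fx=2,fy=2,interpolation=cv2.INTER_CUBIC)
im=np.zeros((580,800,3),np.uint8);im[:280]=a;im[280:,:400]=b
b=cv2.resize(S[0:100,360:512],None,fx=2.6,fy=2.6);im[280:540,400:795]=b
cv2.imwrite("pics/crop.png",im[:,:,::-1])
for n,I in(("top",T),("scene",S)):
    H=hsv(I);h,s,v=[H[...,i].astype(int) for i in range(3)];P=cloud(n,np.load(f"pics/{n}0.npy"))
    for nm,m,z in(("yellow",(h>24)&(h<34)&(s>200)&(v>150),72),("red",((h<4)|(h>176))&(s>200)&(v>120),70),("pink",(h>160)&(h<176)&(s>100)&(v>100),104)):
        k,l,st,ce=cv2.connectedComponentsWithStats(m.astype(np.uint8))
        for i in range(1,k):
            if st[i,4]>15:
                q=P[l==i];r=cv2.minAreaRect(np.argwhere(l==i)[:,::-1].astype(np.float32))
                print(n,nm,st[i],ce[i].round(1),"plane",ray(n,ce[i],z).round(1)[0],"z",np.percentile(q[:,2],[5,50,95]).round(),r)
    if n=="top":
        for zlo,zhi,nm in((40,56,'rim'),(95,125,'tall'),(56,85,'mid')):
            m=((P[...,2]>zlo)&(P[...,2]<zhi)).astype(np.uint8)
            k,l,st,ce=cv2.connectedComponentsWithStats(m)
            for i in range(1,k):
                if st[i,4]>15: q=P[l==i];print(nm,st[i],q.mean(0).round(1),q.min(0).round(),q.max(0).round())
E
```

```text
top yellow [236 189  33  10 163] [252.6 194.3] plane [576.8  34.4  72. ] z [45. 72. 75.] ((252.04640197753906, 193.52601623535156), (32.29673767089844, 8.086075782775879), 2.726311206817627)
top yellow [372 197  33  12 170] [388.8 202.9] plane [ 554.8 -270.9   72. ] z [17. 71. 75.] ((388.1200256347656, 202.15997314453125), (32.809757232666016, 7.636753082275391), 8.130102157592773)
top red [233 112   6   9  50] [235.7 116. ] plane [759.4  72.3  70. ] z [ 2. 19. 23.] ((235.5, 116.0), (8.0, 5.0), 90.0)
top red [306 117   6   8  38] [308.6 120.5] plane [746.8 -95.5  70. ] z [16. 20. 24.] ((308.5, 120.5), (7.0, 5.0), 90.0)
top red [205 188   8   7  28] [207.6 190.9] plane [585.9 136.5  70. ] z [67. 69. 74.] ((207.73074340820312, 190.8461456298828), (4.992301940917969, 6.933752536773682), 56.3099365234375)
top pink [165 179  13   8  32] [170.2 181.5] plane [603.1 214.8 104. ] z [ 96.  98. 101.] ((170.29244995117188, 181.22642517089844), (3.3995001316070557, 13.889386177062988), 60.945396423339844)
top pink [167 181  21  20 159] [179.8 193.5] plane [576.2 193.4 104. ] z [ 59.  96. 101.] ((
[... 2491 characters left out ...]
232.   78.]
mid [189 242  19  58 888] [407.4 155.7  67.6] [344. 136.  56.] [471. 180.  81.]
mid [293 242  21  21 200] [447.2 -74.7  78.3] [425. -99.  57.] [469. -54.  85.]
mid [  82  248   23   60 1142] [393.5 394.5  67.3] [330. 370.  56.] [459. 416.  83.]
mid [ 345  252   79   67 3342] [ 372.4 -255.4   60.2] [ 301. -343.   56.] [ 445. -171.   68.]
mid [241 264  17  16 216] [404.9  43.5  75.2] [388.  26.  67.] [421.  61.  80.]
mid [ 13 374  33  10 133] [175.1 514.3  72. ] [164. 494.  56.] [184. 565.  84.]
scene pink [331 189  20  28 249] [339.1 207.4] plane [624.6 191.  104. ] z [53. 77. 99.] ((337.6365661621094, 204.4608154296875), (25.24577522277832, 19.007436752319336), 43.02506637573242)
```

View pics/crop.png

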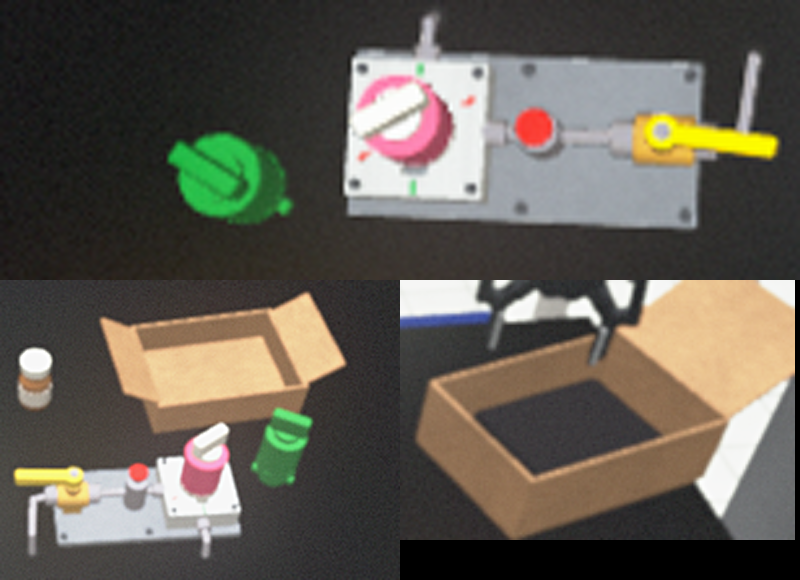

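The crop shows the carton with its brown floor and two ±y flaps. The other box has a dark floor and lies elsewhere. The pink bar is aligned with the red marks, its ends in the crop at (352,130)–(425,92), and the green marks are at (420,68) and (413,187). The button centre is (534,126), the hinge (662,131) and the lever tip (776,146).

```bash
python3 - <<'E'
from h import *
def T(x,y,z): return ray("top",[(x+.5)/4-.5+75,(y+.5)/4-.5+160],z)[0]
def S(x,y,z): return ray("scene",[(x+.5)/2-.5+240,(y-280+.5)/2-.5+110],z)[0]
for n,f,x,y,z in [("hinge",T,662,131,74),("tip",T,776,146,72),("vent",T,534,125,70),("barL",T,358,131,130),("barR",T,424,92,130),("head1",T,357,58,39),("head2",T,489,64,39),("head3",T,347,194,39),("head4",T,480,201,39),
 ("gr1",T,420,68,39),("gr2",T,413,187,39),("p1",T,703,63,8),("p2",T,697,228,8),("p3",T,347,215,8),
 ("hingeS",S,75,474,74),("tipS",S,17,476,72),("ventS",S,138,471,70),
 ("h1",S,164,462,39),("h2",S,228,459,39),("h3",S,241,516,39),("h4",S,172,523,39)]:
    print(n,f(x,y,z).round(1))
P=cloud("top",np.load("pics/top0.npy"));I=np.load("pics/top0rgb.npy");H=hsv(I)
m=(P[...,2]>110)&(P[...,0]>550)&(P[...,1]>150)&(P[...,1]<250)&(H[...,1]<90)
px=np.argwhere(m)[:,::-1].astype(np.float32);r=cv2.minAreaRect(px);b=ray("top",cv2.boxPoints(r),130);print("bar",b.mean(0),len(px),b.round(1))
q=ray("top",px,130)[:,:2];q0=q.mean(0);w,V=np.linalg.eigh(np.cov((q-q0).T));print(q0,np.degrees(np.arctan2(V[1,1],V[0,1])),2*np.sqrt(3*w))
# carton rim: brown, floor
E
```

```text
hinge [581.2  62.5  74. ]
tip [572.4  -1.7  72. ]
vent [585.8 135.3  70. ]
barL [575.8 222.4 130. ]
barR [596.5 187.3 130. ]
head1 [630.3 243.2  39. ]
head2 [626.  165.5  39. ]
head3 [550.2 247.8  39. ]
head4 [545.5 170.2  39. ]
gr1 [624.  206.1  39. ]
gr2 [554.  209.4  39. ]
p1 [630.4  40.7   8. ]
p2 [530.8  44.9   8. ]
p3 [540.3 254.5   8. ]
hingeS [585.7  64.8  74. ]
tipS [579.6   0.6  72. ]
ventS [586.6 136.2  70. ]
h1 [554.4 176.8  39. ]
h2 [558.7 252.3  39. ]
h3 [639.4 246.4  39. ]
h4 [639.8 167.5  39. ]
bar [586.18686971 206.11666323 130.        ] 147 [[583.1 228.5 130. ]
 [603.5 191.7 130. ]
 [589.2 183.8 130. ]
 [569.  220.5 130. ]]
[586.27790853 206.172171  ] 117.7801063605379 [16.13518641 41.63936032]
```

```bash
python3 -m handwheel '{"travel":[[0.03,-0.03,0],[0.03,-0.03,0]],"angular":[[0,0,0.14],[0,0,0.14]],"fingers":[0.2,0.2]}' 30; python3 -c "
from h import *
print(env.state()['joint_positions'])"
```

```text
time_s: 0.3
tool_pos: [230.9, 426.5, 303.7]
orientation: [[-0.966, 0.26, 0.0], [0.26, 0.966, -0.001], [-0.001, -0.001, -1.0]]
contact_force: [-0.4, 0.1, -0.1]
opening: 58.9
gripper_force: 0.0
[ 6.16018669e+01  1.04732693e+01 -4.14074879e+00  7.54435543e+01
 -5.41673725e-02  7.66724341e+01]
```

```bash
python3 -m handwheel '{"travel":[[0.347,-0.413,0],[0.347,-0.413,0],[0.347,-0.413,0],[0.347,-0.413,0],[0.347,-0.413,0],[0.347,-0.413,0],[0.347,-0.413,0],[0.347,-0.413,0],[0.347,-0.413,0],[0.347,-0.413,0],[0.347,-0.413,0],[0.347,-0.413,0],[0.347,-0.413,0],[0.347,-0.413,0],[0.347,-0.413,-0.08],[0.347,-0.413,-0.08],[0.347,-0.413,-0.08],[0.347,-0.413,-0.08]],"angular":[[0,0,1.698],[0,0,1.698],[0,0,1.698],[0,0,1.698],[0,0,1.698],[0,0,1.698],[0,0,1.698],[0,0,1.698],[0,0,1.698],[0,0,1.698],[0,0,1.698],[0,0,1.698],[0,0,1.698],[0,0,1.698],[0,0,1.698],[0,0,1.698],[0,0,1.698],[0,0,1.698]],"fingers":[0.3,0.3,0.3,0.3,0.3,0.3,0.3,0.3,0.3,0.3,0.3,0.3,0.3,0.3,0.3,0.3,0.3,0.3]}'; python3 - <<'E'
from h import *
c=env.calibration("wrist");p,d=env.grab_frame("wrist");s=env.state()
print(s['joint_positions'],c)
cv2.imwrite("pics/w1.png",p[:,:,::-1]);np.save("pics/w1.npy",d)
E
```

```text
time_s: 2.1
tool_pos: [575.8, 16.4, 224.9]
orientation: [[-0.143, -0.99, -0.0], [-0.99, 0.143, 0.0], [-0.0, 0.0, -1.0]]
contact_force: [0.3, 0.0, 0.8]
opening: 29.8
gripper_force: 0.0
[ 1.61151324e+00  2.25491473e+01  8.32813894e-01  6.81783197e+01
  3.21409745e-03 -8.01682382e+01] {'K': array([[297.31863964,   0.        , 249.73640922],
       [  0.        , 297.31863964, 190.66036715],
       [  0.        ,   0.        ,   1.        ]]), 'R': array([[-9.89769955e-01,  1.42671935e-01, -3.93486719e-04],
       [ 1.36990183e-01,  9.51116832e-01,  2.76785951e-01],
       [ 3.98638391e-02,  2.73900514e-01, -9.60931518e-01]]), 't': array([ 567.11015395, -109.04630088,  275.41451753])}
```

View pics/w1.png

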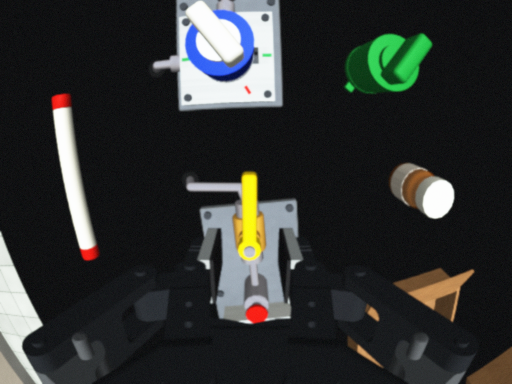

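The wrist view shows the lever between the fingers: hinge at (249,252), tip at (250,174), vent button at (257,313). I'll cast these rays to cross-check the positions.

```bash
cat >> h.py <<'E'
def fray(px,z,c):
    K,R,t=map(np.array,(c["K"],c["R"],c["t"])); u=(np.array(px,float)-K[:2,2])/K[0,0]; th=np.linalg.norm(u)
    d=np.r_[u/th*np.sin(th),np.cos(th)]@R; o=-R.T@t
    return o+d*((z-o[2])/d[2])
E
python3 - <<'E'
from h import *
c=env.calibration("wrist")
for n,p,z in(("hinge",(249,253),74),("tip",(250,174),72),("vent",(257,313),70)): print(n,fray(p,z,c).round(1))
E
```

```text
hinge [583.8  64.4  74. ]
tip [573.4  -2.1  72. ]
vent [586.1 133.6  70. ]
```

```bash
python3 -m handwheel '{"travel":[[0,0,-0.03],[0,0,-0.06],[0,0,-0.095],[0,0,-0.095],[0,0,-0.095],[0,0,-0.095],[0,0,-0.095],[0,0,-0.095]],"angular":[[0,0,0],[0,0,0],[0,0,0],[0,0,0],[0,0,0],[0,0,0],[0,0,0],[0,0,0]],"fingers":[0.3,0.3,0.3,0.3,1,1,1,1]}' 30
```

```text
time_s: 2.95
tool_pos: [576.9, 15.7, 131.1]
orientation: [[-0.142, -0.99, 0.002], [-0.99, 0.142, 0.0], [-0.001, -0.002, -1.0]]
contact_force: [-5.7, 0.8, 10.8]
opening: 11.2
gripper_force: 33.6
```

```bash
python3 -m handwheel '{"travel":[[0,0,0.003],[-0.0065,0.0014,0.003],[-0.0128,0.0038,0.003],[-0.0187,0.007,0.003],[-0.0241,0.0109,0.003],[-0.0289,0.0156,0.003],[-0.033,0.0209,0.003],[-0.0363,0.0267,0.003],[-0.0388,0.033,0.003],[-0.0403,0.0395,0.003],[-0.041,0.0462,0.003],[-0.041,0.0462,0.003],[-0.041,0.0462,0.003]],"angular":[[0,0,0],[0,0,-0.14],[0,0,-0.279],[0,0,-0.419],[0,0,-0.559],[0,0,-0.698],[0,0,-0.838],[0,0,-0.977],[0,0,-1.117],[0,0,-1.257],[0,0,-1.396],[0,0,-1.396],[0,0,-1.396]],"fingers":[1,1,1,1,1,1,1,1,1,1,1,1,1]}'; python3 -c "
from h import *
s=env.state();print(s['ft_torque'],s['contact_force'])"
```

```text
time_s: 4.25
tool_pos: [536.1, 61.3, 132.2]
orientation: [[-1.0, -0.031, 0.002], [-0.031, 1.0, -0.001], [-0.002, -0.002, -1.0]]
contact_force: [6.5, -5.1, -18.4]
opening: 11.2
gripper_force: 31.0
[-0.89132592 -1.43174422 -0.34241932] [  6.52540565  -5.12736438 -18.41944225]
```

```bash
python3 -m handwheel '{"travel":[[0,0.0025,-0.002],[0,0.005,-0.002],[0,0.0065,-0.002],[0,0.0065,-0.002],[0,0.0065,-0.002]],"angular":[[0,0,-0.05],[0,0,-0.08],[0,0,-0.105],[0,0,-0.105],[0,0,-0.105]],"fingers":[1,1,1,1,1]}'; python3 -c "
from h import *
s=env.state();print(s['ft_torque'],s['contact_force'])"
```

```text
time_s: 4.75
tool_pos: [536.1, 65.4, 131.5]
orientation: [[-0.997, 0.075, 0.003], [0.075, 0.997, -0.007], [-0.003, -0.007, -1.0]]
contact_force: [-2.0, -27.2, 7.3]
opening: 11.0
gripper_force: 36.7
[-5.74962825  0.34102237  0.58751394] [ -2.0207848  -27.19124206   7.30985756]
```

```bash
python3 -m handwheel '{"travel":[[0,0,0],[0,0,0],[0,0,0.03],[0,0,0.08],[0,0,0.11],[0,0,0.11]],"angular":[[0,0,0],[0,0,0],[0,0,0],[0,0,0],[0,0,0],[0,0,0]],"fingers":[0.3,0.3,0.3,0.3,0.3,0.3]}';python3 - <<'E'
from h import *
c=env.calibration("wrist");p,d=env.grab_frame("wrist")
H=hsv(p);m=(H[...,0]>24)&(H[...,0]<34)&(H[...,1]>200)&(H[...,2]>150)
k,l,st,ce=cv2.connectedComponentsWithStats(m.astype(np.uint8))
for i in range(1,k):
    if st[i,4]>60:
        q=np.array([fray(x[::-1],72,c)[:2] for x in np.argwhere(l==i)]);w,V=np.linalg.eigh(np.cov((q-q.mean(0)).T));v=V[:,1]
        print(st[i],q.mean(0),np.degrees(np.arctan2(v[1],v[0])))
        # outer half only (lever, clear of valve body)
        r=q[q[:,0]<560]
        if len(r)>20:
            w,V=np.linalg.eigh(np.cov((r-r.mean(0)).T));v=V[:,1];print(" outer",r.mean(0),np.degrees(np.arctan2(v[1],v[0])))
m=((H[...,0]<4)|(H[...,0]>176))&(H[...,1]>200)&(H[...,2]>120)
k,l,st,ce=cv2.connectedComponentsWithStats(m.astype(np.uint8))
for i in range(1,k):
    if st[i,4]>60: print("red",ce[i],st[i],fray(ce[i],70,c))
E
```

```text
time_s: 5.35
tool_pos: [537.2, 68.8, 245.1]
orientation: [[-0.997, 0.073, 0.008], [0.073, 0.997, 0.001], [-0.008, 0.002, -1.0]]
contact_force: [0.2, 0.6, -0.4]
opening: 30.2
gripper_force: 0.0
[235 166  21  79 932] [549.89999747  64.1483769 ] 177.33687446605975
 outer [538.22725293  64.6843773 ] 177.1799720593841
red [ 37.0754717  232.18238994] [ 31 225  13  16 159] [ 569.33764814 -168.51652081   70.        ]
red [323.7605178  233.16504854] [314 224  21  20 309] [584.43531029 134.72639008  70.        ]
```

```bash
python3 -m handwheel '{"travel":[[0.025,0.034,0],[0.05,0.067,0],[0.05,0.067,-0.04],[0.05,0.067,-0.08],[0.05,0.067,-0.085],[0.05,0.067,-0.085],[0.05,0.067,-0.085]],"angular":[[0,0,0],[0,0,0],[0,0,0],[0,0,0],[0,0,0],[0,0,0],[0,0,0]],"fingers":[1,1,1,1,1,1,1]}'
```

```text
time_s: 6.1
tool_pos: [585.9, 135.3, 156.7]
orientation: [[-0.997, 0.073, 0.002], [0.073, 0.997, 0.001], [-0.002, 0.001, -1.0]]
contact_force: [-0.3, 0.3, 0.8]
opening: 0.1
gripper_force: 0.0
```

```bash
python3 -m handwheel '{"travel":[[0,0,-0.008],[0,0,-0.014],[0,0,-0.016],[0,0,-0.018],[0,0,-0.018]],"angular":[[0,0,0],[0,0,0],[0,0,0],[0,0,0],[0,0,0]],"fingers":[1,1,1,1,1]}'
```

```text
time_s: 6.6
tool_pos: [585.5, 135.3, 137.1]
orientation: [[-0.997, 0.073, 0.001], [0.073, 0.997, 0.0], [-0.001, 0.0, -1.0]]
contact_force: [1.7, 0.2, 5.0]
opening: 0.1
gripper_force: 2.3
```

```bash
python3 -m handwheel '{"travel":[[0,0,-0.0015],[0,0,-0.003],[0,0,-0.003],[0,0,-0.003]],"angular":[[0,0,0],[0,0,0],[0,0,0],[0,0,0]],"fingers":[1,1,1,1]}'
```

```text
time_s: 7.0
tool_pos: [585.6, 135.3, 136.2]
orientation: [[-0.997, 0.073, 0.002], [0.073, 0.997, 0.0], [-0.002, 0.001, -1.0]]
contact_force: [-9.2, -1.8, 31.9]
opening: 0.1
gripper_force: 16.0
```

```bash
python3 -m handwheel '{"travel":[[0,0,0],[0,0,0],[0,0,0],[0,0,0],[0,0,0],[0,0,0],[0,0,0],[0,0,0],[0,0,0],[0,0,0],[0,0,0],[0,0,0],[0,0,0],[0,0,0],[0,0,0],[0,0,0]],"angular":[[0,0,0],[0,0,0],[0,0,0],[0,0,0],[0,0,0],[0,0,0],[0,0,0],[0,0,0],[0,0,0],[0,0,0],[0,0,0],[0,0,0],[0,0,0],[0,0,0],[0,0,0],[0,0,0]],"fingers":[1,1,1,1,1,1,1,1,1,1,1,1,1,1,1,1]}'
python3 -m handwheel '{"travel":[[0,0,0.04],[0,0,0.09],[0,0,0.13],[0,0.03,0.13],[0,0.03,0.13],[0,0.03,0.13],[0,0.03,0.13],[0,0.03,0.13]],"angular":[[0,0,0],[0,0,0],[0,0,0],[0,0,-0.2],[0,0,-0.4],[0,0,-0.6],[0,0,-0.6],[0,0,-0.6]],"fingers":[1,1,1,0,0,0,0,0]}'
python3 - <<'E'
from h import *
c=env.calibration("wrist");p,d=env.grab_frame("wrist")
cv2.imwrite("pics/w2.png",p[:,:,::-1]);np.save("pics/w2.npy",d);np.save("pics/w2rgb.npy",p)
import pickle;pickle.dump(c,open("pics/w2.pkl","wb"))
E
```

```text
time_s: 8.6
tool_pos: [585.6, 135.3, 136.2]
orientation: [[-0.997, 0.073, 0.002], [0.073, 0.997, 0.0], [-0.002, 0.001, -1.0]]
contact_force: [-9.1, -3.3, 31.8]
opening: -0.4
gripper_force: 16.0
time_s: 9.4
tool_pos: [584.9, 165.3, 263.7]
orientation: [[-0.78, 0.625, -0.001], [0.625, 0.78, -0.0], [0.0, -0.001, -1.0]]
contact_force: [-0.7, -0.2, 0.7]
opening: 42.4
gripper_force: 0.0
```

View pics/w2.png

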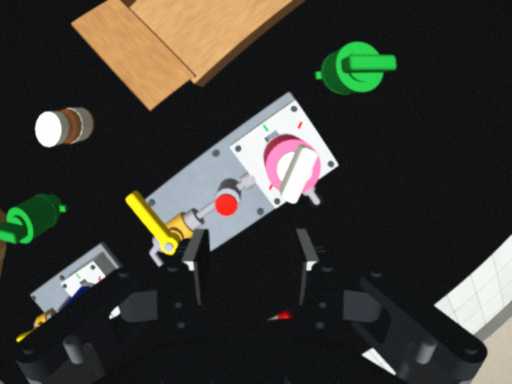

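The wrist view shows the pink bar from about (290,197) to (310,150), the lever shut across the pipe, and the button out again at (227,204). Next I'll get the bar's pose from this view.

```bash
python3 - <<'E'
from h import *
import pickle
c=pickle.load(open("pics/w2.pkl","rb"));p=np.load("pics/w2rgb.npy");d=np.load("pics/w2.npy");H=hsv(p)
m=(H[...,1]<60)&(H[...,2]>120);m[:140]=0;m[205:]=0;m[:,:270]=0;m[:,325:]=0
K,R,t=map(np.array,(c["K"],c["R"],c["t"]))
px=np.argwhere(m)
def P(v,u):
    g=np.array([(u-K[0,2]),(v-K[1,2])])/K[0,0];th=np.linalg.norm(g);w=np.r_[g/th*np.sin(th),np.cos(th)]
    return (w*d[v,u]/w[2]-t)@R
Q=np.array([P(*x) for x in px]);ok=Q[:,2]>122
q=np.array([fray(x[::-1],130,c)[:2] for x in px[ok]]).astype(np.float32);print(ok.sum(),Q[ok,2].mean())
r=cv2.minAreaRect(q);print(r)
w,V=np.linalg.eigh(np.cov((q-q.mean(0)).T));print(q.mean(0),np.degrees(np.arctan2(V[1,1],V[0,1])),np.sqrt(12*w))
E
```

```text
1075 131.2685504126604
((589.431884765625, 209.39122009277344), (30.89622688293457, 40.964637756347656), 54.38132858276367)
[587.8526  207.55339] 119.65777094598744 [14.23944704 40.74444988]
```

```bash
python3 -m handwheel '{"travel":[[0.0025,0.042,0],[0.0025,0.042,0],[0.0025,0.042,0],[0.0025,0.042,-0.03],[0.0025,0.042,-0.06],[0.0025,0.042,-0.082],[0.0025,0.042,-0.082],[0.0025,0.042,-0.082]],"angular":[[0,0,-0.15],[0,0,-0.3],[0,0,-0.389],[0,0,-0.389],[0,0,-0.389],[0,0,-0.389],[0,0,-0.389],[0,0,-0.389]],"fingers":[0,0,0,0,0,0,0,0]}' 50
python3 -m handwheel '{"travel":[[0,0,0],[0,0,0],[0,0,0],[0,0,0],[0,0,0]],"angular":[[0,0,0],[0,0,0],[0,0,0],[0,0,0],[0,0,0]],"fingers":[1,1,1,1,1]}' 50
```

```text
time_s: 10.25
tool_pos: [587.7, 207.3, 182.5]
orientation: [[-0.49, 0.872, -0.0], [0.872, 0.49, -0.0], [0.0, -0.0, -1.0]]
contact_force: [0.3, 0.3, -0.2]
opening: 42.6
gripper_force: 0.0
time_s: 10.75
tool_pos: [588.5, 207.6, 183.4]
orientation: [[-0.488, 0.873, 0.003], [0.873, 0.488, 0.001], [-0.0, 0.003, -1.0]]
contact_force: [1.7, 1.1, 6.3]
opening: 11.8
gripper_force: 51.8
```

```bash
python3 -m handwheel '{"travel":[[0,0,0],[0,0,0],[0,0,0],[0,0,0],[0,0,0],[0,0,0],[0,0,0],[0,0,0],[0,0,0.001],[0,0,0.001],[0,0,0.001]],"angular":[[0,0,0.12],[0,0,0.24],[0,0,0.37],[0,0,0.5],[0,0,0.63],[0,0,0.76],[0,0,0.89],[0,0,1.01],[0,0,1.03],[0,0,1.03],[0,0,1.03]],"fingers":[1,1,1,1,1,1,1,1,1,1,1]}'; python3 -c "
from h import *
s=env.state();print(s['ft_torque'],s['contact_force'],s['orientation'])"
```

```text
time_s: 11.85
tool_pos: [588.1, 207.4, 183.5]
orientation: [[-0.999, 0.034, 0.001], [0.034, 0.999, 0.0], [-0.001, 0.0, -1.0]]
contact_force: [2.1, 0.7, 4.9]
opening: 11.6
gripper_force: 51.6
[-0.02277382 -0.48005018 -0.01695996] [2.12047952 0.68480724 4.89917929] [[-9.99433495e-01  3.36342156e-02  1.19511982e-03]
 [ 3.36346767e-02  9.99434126e-01  3.67882011e-04]
 [-1.18207011e-03  4.07871073e-04 -9.99999218e-01]]
```

```bash
python3 -m handwheel '{"travel":[[0,0,0.001],[0,0,0.002],[0,0,0.004],[0,0,0.006],[0,0,0.006]],"angular":[[0,0,0.02],[0,0,0.03],[0,0,0.03],[0,0,0.03],[0,0,0.03]],"fingers":[1,1,1,1,1]}'; python3 -c "
from h import *
s=env.state();print(s['ft_torque'],s['contact_force'])"
```

```text
time_s: 12.35
tool_pos: [587.3, 207.2, 188.7]
orientation: [[-1.0, 0.002, -0.001], [0.002, 1.0, -0.0], [0.001, -0.0, -1.0]]
contact_force: [-0.0, 0.3, -2.3]
opening: 11.9
gripper_force: 50.6
[-0.10665369  0.01984302 -0.01362328] [-0.02901466  0.3309364  -2.31463583]
```

```bash
python3 -m handwheel '{"travel":[[0,0,0.02],[0,0,0.04],[0,0,0.08],[0,0,0.12],[0,0,0.12],[0,0,0.12]],"angular":[[0,0,0],[0,0,0],[0,0,0],[0,0,0],[0,0,0],[0,0,0]],"fingers":[1,1,1,1,1,1]}'; python3 - <<'E'
from h import *
for p in((106,241),(190,240),(190,303),(108,306)): print(ray("top",p,50)[0].round(1))
P=cloud("top",np.load("pics/top0.npy"));p=np.load("pics/top0rgb.npy");h=hsv(p)
m=(h[...,0]<22)&(h[...,1]>60)&(h[...,2]>50)&(P[...,2]<14)&(P[...,2]>-8);m[:225]=0;m[315:]=0;m[:,230:]=0
q=P[m][:,:2].astype(np.float32);print(len(q),cv2.minAreaRect(q),P[m][:,2].mean(),np.percentile(q,[2,98],axis=0))
E
```

```text
time_s: 12.95
tool_pos: [587.9, 207.4, 309.0]
orientation: [[-1.0, 0.002, 0.001], [0.002, 1.0, 0.0], [-0.001, 0.0, -1.0]]
contact_force: [0.1, 0.7, -2.7]
opening: 12.1
gripper_force: 50.7
[474.7 371.5  50. ]
[475.5 178.6  50. ]
[334.3 177.4  50. ]
[328.7 362.7  50. ]
6515 ((408.16241455078125, 279.3971862792969), (349.14031982421875, 210.24330139160156), 89.75190734863281) 2.888249264973879 [[306.04571045 126.44753723]
 [496.33760254 381.45928711]]
```

```bash
python3 -m handwheel '{"travel":[[-0.03,0.01,0],[-0.06,0.022,0],[-0.09,0.033,0],[-0.12,0.044,0],[-0.15,0.055,0],[-0.184,0.066,0],[-0.184,0.066,0],[-0.184,0.066,-0.03],[-0.184,0.066,-0.06],[-0.184,0.066,-0.09],[-0.184,0.066,-0.12],[-0.184,0.066,-0.132],[-0.184,0.066,-0.132],[-0.184,0.066,-0.132]],"angular":[[0,0,0],[0,0,0],[0,0,0],[0,0,0],[0,0,0],[0,0,0],[0,0,0],[0,0,0],[0,0,0],[0,0,0],[0,0,0],[0,0,0],[0,0,0],[0,0,0]],"fingers":[1,1,1,1,1,1,1,1,1,1,1,1,1,1]}'; python3 - <<'E'
from h import *
p,d=env.grab_frame("scene");cv2.imwrite("pics/s2.png",cv2.resize(p[90:260,230:440],None,fx=3,fy=3)[:,:,::-1])
E
```

```text
time_s: 14.35
tool_pos: [404.0, 273.3, 177.5]
orientation: [[-1.0, 0.002, 0.0], [0.002, 1.0, 0.0], [-0.0, 0.0, -1.0]]
contact_force: [0.2, 0.9, -2.3]
opening: 12.1
gripper_force: 50.6
```

View pics/s2.png

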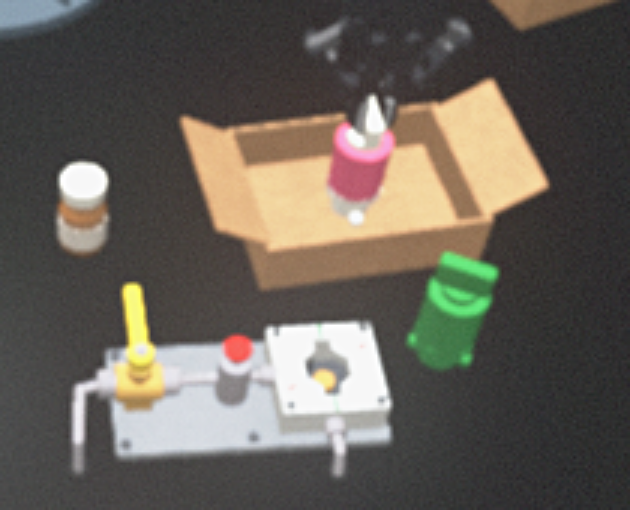

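The scene crop shows the cartridge hanging upright inside the carton with its foot at about (352,215), the empty socket at (325,370), and the lever across the pipe. I'll lower it slowly until the foot touches the floor.

```bash
python3 -m handwheel '{"travel":[[0,0,-0.003],[0,0,-0.006],[0,0,-0.008],[0,0,-0.008],[0,0,-0.008]],"angular":[[0,0,0],[0,0,0],[0,0,0],[0,0,0],[0,0,0]],"fingers":[1,1,1,1,1]}'
```

```text
time_s: 14.9
tool_pos: [403.7, 273.3, 169.0]
orientation: [[-1.0, 0.002, -0.0], [0.002, 1.0, 0.0], [0.0, 0.0, -1.0]]
contact_force: [-0.5, 1.0, -2.7]
opening: 12.2
gripper_force: 50.6
```

```bash
python3 -m handwheel '{"travel":[[0,0,-0.001],[0,0,-0.002],[0,0,-0.002]],"angular":[[0,0,0],[0,0,0],[0,0,0]],"fingers":[1,1,1]}'
```

```text
time_s: 15.2
tool_pos: [403.9, 273.5, 167.4]
orientation: [[-1.0, 0.002, 0.001], [0.002, 1.0, 0.001], [-0.001, 0.001, -1.0]]
contact_force: [-1.6, -1.4, 5.9]
opening: 11.7
gripper_force: 51.8
```

```bash
python3 -m handwheel '{"travel":[[0,0,0],[0,0,0],[0,0,0],[0,0,0],[0,0,0.01],[0,0,0.03],[0,0,0.07],[0,0,0.12],[0,0,0.15],[0,0,0.15],[-0.04,0,0.15],[-0.08,0,0.15],[-0.1,0.03,0.15],[-0.1,0.06,0.15],[-0.1,0.06,0.15]],"angular":[[0,0,0],[0,0,0],[0,0,0],[0,0,0],[0,0,0],[0,0,0],[0,0,0],[0,0,0],[0,0,0],[0,0,0],[0,0,0],[0,0,0],[0,0,0],[0,0,0],[0,0,0]],"fingers":[0.8,0.6,0.3,0.3,0.3,0.3,0.3,0.3,0.3,0.3,0.3,0.3,0.3,0.3,0.3]}'; python3 - <<'E'
from h import *
p,d=env.grab_frame("scene");cv2.imwrite("pics/s3.png",cv2.resize(p[80:320,90:440],None,fx=2.2,fy=2.2)[:,:,::-1])
E
```

```text
time_s: 16.7
tool_pos: [302.9, 335.5, 316.9]
orientation: [[-1.0, -0.001, -0.0], [-0.001, 1.0, 0.001], [0.0, 0.001, -1.0]]
contact_force: [-0.3, -1.2, -0.4]
opening: 30.0
gripper_force: 0.0
```

View pics/s3.png

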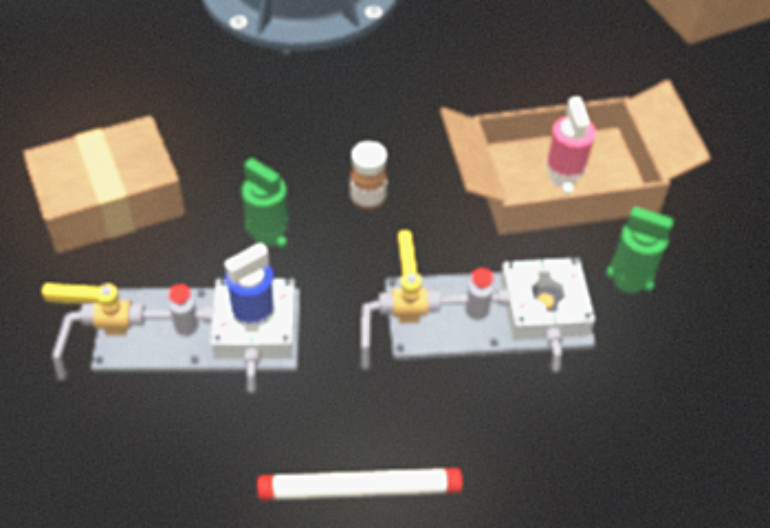

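The cartridge stands upright in the carton at (572,145). The pink line's valve is shut at (407,265), and the blue line and the bystanders are unmoved.

```bash
python3 -c "
from rig import env
print(env.job_done())"
```

```text
the job is handed in; nothing more can be done
None
```

Job handed in at about 17 s: pink line's valve shut, line vented, spent cartridge released and standing upright in the carton; the last picture shows the blue line and bystanders unmoved (the hand-in returned no verdict).

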